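Stand the passed module on end in the tray

TASK

Two flat power modules lie on sloping rests beside a lime-green tray. Take the one with the green label and stand it upright on its thin end, brass studs up, on the white square in the tray, then let go of it. It may face any way; leave the red-labelled module on its rest and the two modules already standing in the tray where they are.

Things in the scene. Friction and masses are not known exactly. Their poses are not given: they have to be found in the camera images.
- module_center (a point): The flat black power module, 26 mm thick, 50 mm wide, 90 mm long, 0.2 kg, GREEN label and silver strip on its upper face, lying on a sloping rest. This point: middle of the case. z: along its length to the end with two 8 mm brass studs (at the start 30 degrees above level, roughly towards the robot); y: across the 50 mm width; x: out of the labelled face.
- rest_a: Fixed sloping rest under the green-labelled module. Origin: table level, middle of its base plate (110 x 60 mm, 8 mm high); it rises 30 degrees towards its -x, away from a lip 14 mm above the slope under the module's low end. Slope 32 mm wide, so the module overhangs it by 5 to 13 mm on each side; its low end is 22 mm above the table. The red-labelled module lies on a like one.
- failed_center (a point): A like module, same size and axes, but with a RED label, lying on the other sloping rest; leave it.
- pad_top (a point): The white square, 100 x 100 mm, fixed in the lime-green tray (260 x 300 mm, rim 16 mm high, blue floor). This point is the middle of the square's top surface, 6 mm above the table; z is up, x and y run along its sides.
- stood_a_center (a point): A green-labelled module of the same size and axes, already standing on end, studs up, in the tray to the left of the white square as the robot sees it; leave it.
- stood_b_center (a point): A second such standing module in the tray, farther from the robot; leave it.
Mind the look-alikes: they are no part of the job. Leave any blue or purple look-alike of the part that bears module_center alone.

How it is judged (in metres and radians):
At the end, for the whole second after the job is handed in: The green-labelled module that lay on a rest stands on end on the white square, studs up: upright within 8.5 degrees, its middle within 25 mm of the square's middle (seen from above) and 41 to 49 mm above it, at rest and released; the other three modules are within 25 mm of where they were (horizontal distance between module_center and pad_top below 0.025 m and angle between module_center's own z axis and vertical below 0.15 rad and z of module_center in the frame of pad_top between 0.041 and 0.049 m and linear speed of module below 0.02 m/s and distance of each of failed_center, stood_a_center, stood_b_center from where it was at the start of the episode below 0.025 m and contact force between the fingers and module below 0.1 N); the robot touches nothing.
It fails at once if the red-labelled module is shifted by more than 25 mm or tipped over (distance of failed_center from where it was at the start of the episode above 0.025 m).
It fails at once if the first standing module is shifted by more than 25 mm or tipped over (distance of stood_a_center from where it was at the start of the episode above 0.025 m).
It fails at once if the second standing module is shifted by more than 25 mm or tipped over (distance of stood_b_center from where it was at the start of the episode above 0.025 m).
It also fails if it takes over 35 s, if anything falls off the work surface, if the arm or the gripper's body presses on something with over 40 N, if the wrist force passes 120 N, or if a joint passes its speed limit or range.

ROBOT

A 6-joint arm with a two-finger parallel gripper is mounted at the origin on the work surface. World frame = base frame: x ahead of the robot, y to its left, z up, the work surface at z = 0. Lengths are in m, angles in degrees, forces in N, time in s.
With the tool pointing down it reaches from about 0.25 to 0.725 m from the base axis. Payload 9.7 kg.
Tool frame: the origin (TCP) lies at the very end of the fingers, on their centre line; the grasp point (between the pads) lies 19 mm behind it; y points along the fingers, x is the direction in which the jaws open and shut, and the axes are right-handed (so a half turn about y gives the same grasp; the last joint's range is limited). The gripper opens to 85 mm and grips with 20 to 120 N. Pads are 22 mm wide; open, the fingers measure 114 mm over their backs; the gripper's body (76 mm by 85 mm) begins 54 mm behind the grasp point. The pads swing forward as they close: fully open they stand 13 mm farther back than shut.
Start: joints at [66.75, 4.979, 10.078, 95.1, 0, 90], TCP at [0.217, 0.505, 0.231] pointing down, gripper open.
Joint ranges: [-179.16, 179.16], [-48.56, 103.87], [-65.8, 70.77], [-126.05, 130.52], [-82.76, 87.17], [-180, 180]. Speed limits (degrees/s): [127.2, 127.2, 147.25, 180, 180, 180].

INTERFACE

Orientations are given as [roll, pitch, yaw] about the fixed x, y, z axes, in that order (R = Rz(yaw) Ry(pitch) Rx(roll)).
In Python, from workcell import bot gives the robot as it stands.
- The arm moves only by the shell command python3 -m jog 'ROWS' [FORCE]. ROWS is JSON, a list of rows, each an object with "rotation": the turn, a rotation vector about the world's x, y, z in degrees, a list of three; "travel": the shift along the world's x, y, z in mm, a list of three; "jaw": the gripper command: -1 is shut, 1 is fully open, values between are in proportion. In form: [{"rotation": [rx, ry, rz], "travel": [x, y, z], "jaw": jaw}, ...]. A call has 1 to 8 rows; each row shifts and turns the commanded pose from where the row before left it; what a row does not reach is not made up. A row lasts 1/8 s, in which the tool goes at most 62.5 mm and 10.7 degrees, less where a joint would pass 70% of its speed; a pose out of reach is approached as far as the arm can. A call with a gripper value outside its range is refused whole. The fingers move at their own pace and stop on an object; FORCE is the grip in N (left out, the last holds). Time passes only in rows, so rows that do not move let the fingers close. It gives the time, the measured TCP pose, the force and the opening at its end, in the units of the state.
- bot.get_obs(): the state, without advancing time (a new reading comes with each control period).
- bot.camera(name): name is "side" or "top"; returns the picture (400x640x3 uint8, red, green, blue); there is no depth.
- bot.camera_params(name): a dict with "K" (3x3 intrinsics, pixels), "dist_coeffs" ([k1, k2, p1, p2, k3] as OpenCV has them; the pictures are not rectified), "view" (4x4, takes a point from world to camera coordinates). Camera axes: x right, y up, looking along -z (the intrinsics and any distortion apply to the point x, -y, -z); pixel columns grow to the right and rows downward; lengths in m; the calibration is good to about 2 mm. A picture is of the moment at which its call begins. camera_params takes no time and is no camera call.
- bot.job_done(): hands the job in, once; it reports no verdict.
Trained networks look in the newest picture that a camera, given by its name, has taken for a name from the list of things; names that differ only in an ending like _2 or _b are one class to them, and where a whole thing is asked for, a point or a joint stands for the part that bears it (a point fixed in the world has none). Each returns a list of dicts, best first, with "score" (0 to 1); they miss things now and then, are a little off and sometimes report something else, mostly with a low value. They report only what shows in the picture. A call takes as long as a camera call. They do not tell look-alikes from the thing itself.
- bot.recognise(camera, thing): "xy" ([column, row] in pixels, amid what is visible of it).
- bot.trace(camera, thing): "mask" (400x640 bool, what is visible of it) and "xy" ([column, row] in pixels, amid what is visible of it).
The state is a dict: "time": time; "q": joint angles; "qd": joint speeds; "joint_efforts": joint torques, N m; "ee_pos": TCP position; "tcp_rot": TCP orientation; "wrist_force": force on the tool from outside, world axes, zero at the start; "torque": the same for the moment, N m; "opening": finger opening in m.
Only numpy, scipy, OpenCV 4.12 (cv2) and the standard library are available. Lean on these libraries where they do the work, as an engineer would, in place of code of your own. Each camera call takes 0.05 s, during which the arm holds its last target.

## Working session

There is one attempt and no reset: what is moved stays moved. The work goes in short steps, Python scripts to look and compute and a shell command to move; the robot and the scene stay as the last step left them, time stands still between calls to the robot, and variables do not carry over. Pictures are saved under pics/ and viewed, and the job is handed in when it is done.

```bash
ls; mkdir -p pics; python3 - <<'E'
from workcell import bot
import cv2
print(bot.get_obs())
for n in ("side","top"):
    im=bot.camera(n); cv2.imwrite(f"pics/{n}0.png",im[:,:,::-1])
    p=bot.camera_params(n); print(n,p)
E
```

```text
pics
{'time': 0.0, 'q': array([ 6.67488668e+01,  5.00910587e+00,  1.00355335e+01,  9.50986167e+01,
       -1.36823585e-04,  8.99997508e+01]), 'qd': array([ 0.0739317 ,  0.02232368,  0.04668708,  0.05387941, -0.06257489,
        0.01672328]), 'joint_efforts': array([-1.37311476e-03, -5.20390999e+01,  4.64795673e+01,  1.65329967e-02,
        6.44509214e-05,  6.40984268e-06]), 'ee_pos': array([0.21703358, 0.50513007, 0.23061186]), 'tcp_rot': array([-9.00001365e+01,  7.21891070e-02,  6.67491159e+01]), 'wrist_force': array([-0.60365052,  0.38796839, -0.03791771]), 'torque': array([-0.00784582,  0.01346775,  0.03410448]), 'opening': 0.08531096984356068}
side {'K': array([[391.54475657,   0.        , 310.97459794],
       [  0.        , 391.54475657, 208.33867594],
       [  0.        ,   0.        ,   1.        ]]), 'dist_coeffs': array([-0.03792977,  0.        ,  0.        ,  0.        ,  0.        ]), 'view': array([[ 0.73738381, -0.67515227, -0.02084539, -0.35027895],
       [ 0.3422118 ,  0.34679211,  0.87328478, -0.21547168],
       [-0.58237119, -0.6510796 ,  0.48676396, -0.61140691],
       [ 0.        ,  0.        ,  0.        ,  1.        ]])}
top {'K': array([[374.18822698,   0.        , 323.28300424],
       [  0.        , 374.18822698, 203.76272554],
       [  0.        ,   0.        ,   1.        ]]), 'dist_coeffs': array([-0.02479639,  0.        ,  0.        ,  0.        ,  0.        ]), 'view': array([[-0.05567351, -0.99844067, -0.00408561,  0.05199987],
       [ 0.97358611, -0.05519418,  0.22154838, -0.48729229],
       [-0.22142841,  0.00835668,  0.97514082, -0.90964298],
       [ 0.        ,  0.        ,  0.        ,  1.        ]])}
```

View pics/side0.png

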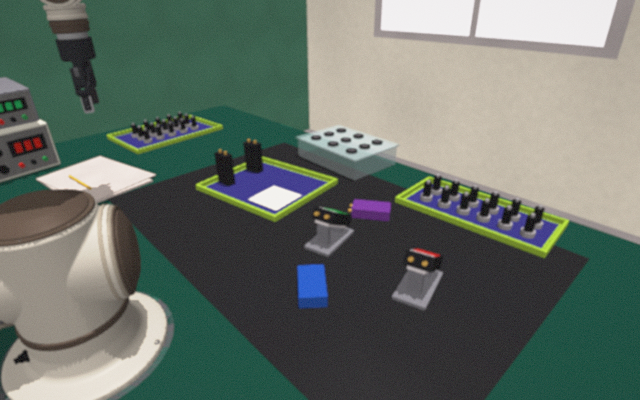

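View pics/top0.png

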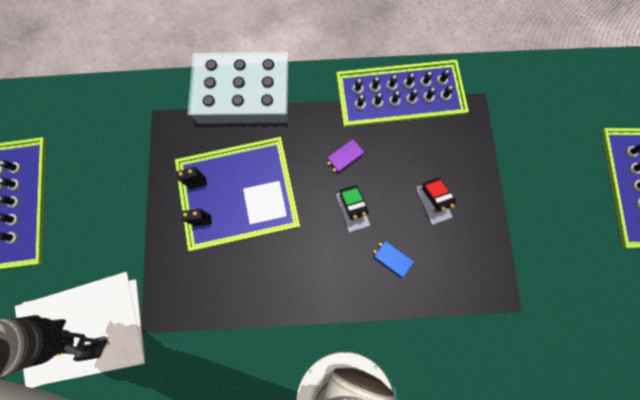

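The top view shows the green module at about (353,203), the red one at (438,193), the white pad at (265,202) and the standing modules at (192,178) and (196,217). The side view shows the green module at (331,215) and the pad at (275,197). Blue and purple look-alikes lie on the table near the green module. I'll trace next.

```bash
cat > h.py <<'E'
import numpy as np, cv2
from workcell import bot
P={n:bot.camera_params(n) for n in("side","top")}
F=np.diag([1.,-1,-1])
def proj(n,X):
    X=np.atleast_2d(X).astype(float);p=P[n];V=p["view"]
    R=F@V[:3,:3];t=F@V[:3,3]
    return cv2.projectPoints(X.reshape(-1,1,3),cv2.Rodrigues(R)[0],t,p["K"],p["dist_coeffs"])[0].reshape(-1,2)
def ray(n,uv):
    p=P[n];V=p["view"];R=F@V[:3,:3];t=F@V[:3,3]
    x=cv2.undistortPoints(np.array(uv,float).reshape(-1,1,2),p["K"],p["dist_coeffs"]).reshape(2)
    d=R.T@np.r_[x,1];return -R.T@t,d/np.linalg.norm(d)
def onz(n,uv,z):
    o,d=ray(n,uv);return o+d*(z-o[2])/d[2]
def tri(a,b):
    (o1,d1),(o2,d2)=ray("side",a),ray("top",b)
    A=np.c_[d1,-d2];s=np.linalg.lstsq(A,o2-o1,rcond=None)[0]
    p,q=o1+s[0]*d1,o2+s[1]*d2;return (p+q)/2,np.linalg.norm(p-q)
E
python3 - <<'E'
from h import *
M={}
for n in("side","top"):
    im=bot.camera(n)
    ov=im.copy()
    for th in("module_center","rest_a","pad_top"):
        r=bot.recognise(n,th)
        print(n,th,[(np.round(d["xy"],1).tolist(),round(d["score"],2)) for d in r])
        if th!="pad_top":
            for i,d in enumerate(bot.trace(n,th)):
                m=d["mask"];print("  tr",np.round(d["xy"],1),round(d["score"],2),m.sum())
                M[f"{n}_{th}_{i}"]=m
                c,_=cv2.findContours(m.astype(np.uint8),0,2);cv2.drawContours(ov,c,-1,(255,255,0),1)
    M["im_"+n]=im
    if n=="top": cr=im[120:290,160:480]; co=ov[120:290,160:480]
    else: cr=im[130:310,190:470]; co=ov[130:310,190:470]
    cv2.imwrite(f"pics/{n}_tr.png",cv2.resize(np.vstack([co])[:,:,::-1],None,fx=2.5,fy=2.5,interpolation=cv2.INTER_CUBIC))
    cv2.imwrite(f"pics/{n}_cr.png",cv2.resize(np.vstack([cr])[:,:,::-1],None,fx=2.5,fy=2.5,interpolation=cv2.INTER_CUBIC))
np.savez("m.npz",**M)
E
```

```text
side module_center [([312.5, 285.3], 0.95), ([366.4, 208.3], 0.91), ([332.9, 215.0], 0.85)]
  tr [334.4 218.5] 0.74 491
  tr [369.2 209. ] 0.64 735
  tr [313.7 287.2] 0.59 1160
  tr [325.9 239.3] 0.55 998
side rest_a [([324.7, 239.7], 0.86)]
  tr [326.3 238.6] 0.8 981
side pad_top [([273.4, 198.0], 0.97)]
top module_center [([353.2, 202.9], 0.87), ([395.9, 261.7], 0.87), ([343.1, 155.4], 0.64)]
  tr [344.4 155.3] 0.85 661
  tr [353.9 202.3] 0.82 639
  tr [394.1 261.9] 0.81 737
top rest_a [([352.2, 221.2], 0.86), ([265.2, 201.3], 0.16)]
  tr [351.1 220.2] 0.56 364
top pad_top [([265.4, 202.8], 0.83)]
```

View pics/side_tr.png

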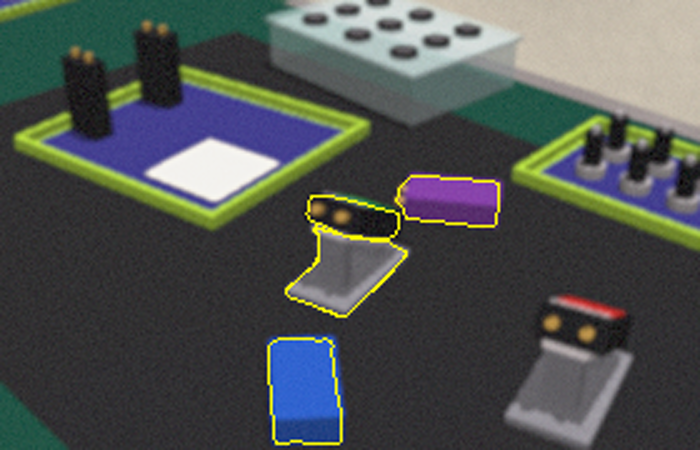

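View pics/top_tr.png

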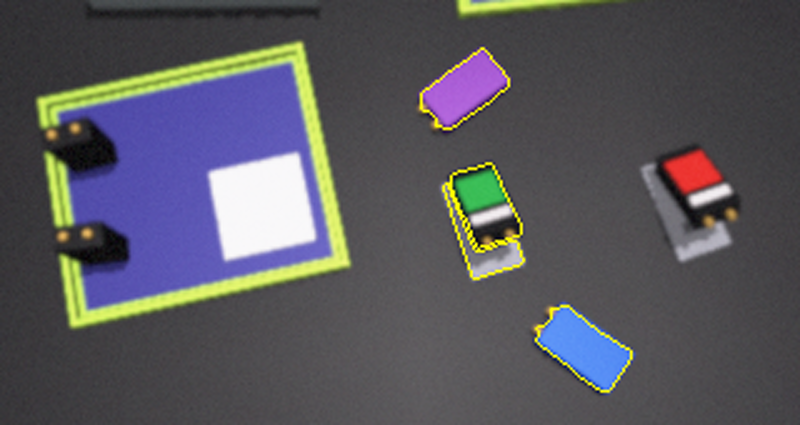

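View pics/side_cr.png

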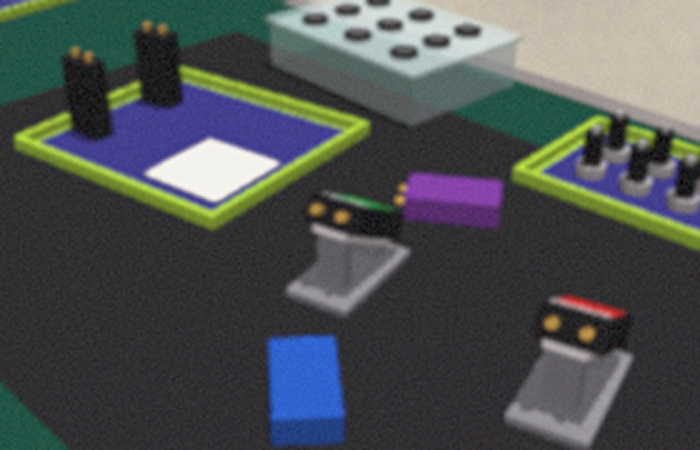

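View pics/top_cr.png

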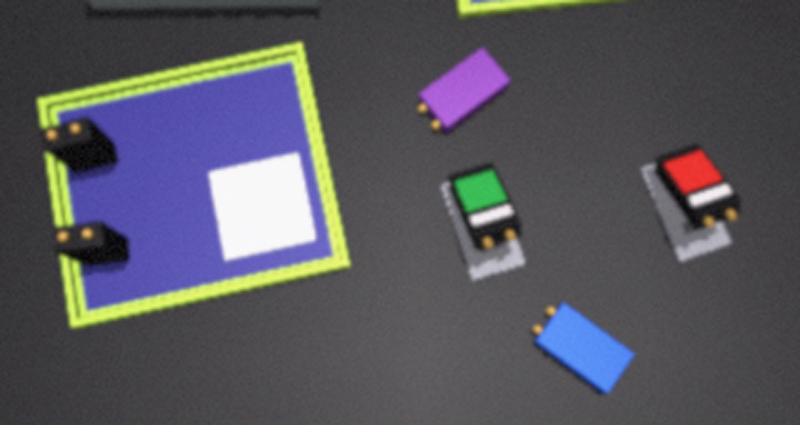

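The traces agree with the pictures: the first side mask (334,218) and second top mask (354,202) are the green module, and the others are the look-alikes. Next I'll fit a box model to both silhouettes and fit the pad and the standing modules.

```bash
cat > fit.py <<'E'
from h import *
from scipy.optimize import minimize
D=np.load("m.npz")
def Rm(yaw,tilt):
    # yaw: heading of horizontal part of z axis; tilt above level
    z=np.array([np.cos(tilt)*np.cos(yaw),np.cos(tilt)*np.sin(yaw),np.sin(tilt)])
    x=np.array([-np.sin(tilt)*np.cos(yaw),-np.sin(tilt)*np.sin(yaw),np.cos(tilt)])
    return np.c_[x,np.cross(z,x),z]
B=np.array([[a*.013,b*.025,c*.045] for a in(-1,1) for b in(-1,1) for c in(-1,1)])
def sil(n,c,R):
    S=8
    h=cv2.convexHull((proj(n,c+B@R.T)*1).astype(np.float32)).reshape(-1,2)
    return h
def sdist(n,h,cont):
    return np.array([cv2.pointPolygonTest(h.reshape(-1,1,2),(float(p[0]),float(p[1])),True) for p in cont])
E
python3 - <<'E'
from fit import *
ms=D["side_module_center_0"]; mt=D["top_module_center_1"]
# colours
def blob(im,f,roi):
    a=im.astype(int);m=f(a[...,0],a[...,1],a[...,2]);k=np.zeros_like(m);k[roi[1]:roi[3],roi[0]:roi[2]]=1;m=m&k.astype(bool)
    n,l,s,c=cv2.connectedComponentsWithStats(m.astype(np.uint8));i=np.argsort(-s[1:,4])[:3]+1
    return [(c[j].round(2).tolist(),int(s[j,4])) for j in i],l==i[0]
t,s=D["im_top"],D["im_side"]
br=lambda r,g,b:(r>b*1.5)&(r>g*1.1)&(r>60)
print("studs top",blob(t,br,(340,205,372,225))[0],"side",blob(s,br,(310,205,335,222))[0])
gr=lambda r,g,b:(g>r*1.4)&(g>b*1.25)&(g>60)
print("green top",blob(t,gr,(335,180,372,215))[0])
print("standing studs top",blob(t,br,(170,160,220,225))[0],"side",blob(s,br,(210,130,280,160))[0])
wh=lambda r,g,b:(r>150)&(g>150)&(b>150)
for n,im,roi in(("top",t,(235,175,295,230)),("side",s,(240,180,310,215))):
    b,m=blob(im,wh,roi);print(n,"pad",b[0]);c,_=cv2.findContours(m.astype(np.uint8),0,1);h=cv2.convexHull(c[0]).reshape(-1,2)
    ap=cv2.approxPolyN(h.reshape(-1,1,2),4).reshape(-1,2) if hasattr(cv2,"approxPolyN") else None
    print(ap.tolist(),[onz(n,p,.006).round(4).tolist() for p in ap],"mean",np.mean([onz(n,p,.006) for p in ap],0).round(4), onz(n,b[0][0],.006).round(4))
    if n=="top":ct=b[0][0]
    else: cs=b[0][0]
print("tri pad",tri(cs,ct))
E
```

```text
studs top [([354.64, 216.36], 22), ([363.6, 213.05], 20)] side [([316.32, 213.32], 40), ([326.1, 216.49], 39)]
green top [([351.51, 195.86], 274)]
standing studs top [([194.5, 213.0], 26), ([180.4, 173.44], 25), ([184.71, 214.0], 24)] side [([222.62, 152.16], 32), ([248.15, 140.54], 13), ([254.36, 142.09], 11)]
top pad ([264.36, 202.08], 1406)
[[287, 216], [249, 224], [242, 188], [279, 180]] [[0.4723, 0.1236, 0.006], [0.4562, 0.2262, 0.006], [0.5574, 0.2443, 0.006], [0.5744, 0.1421, 0.006]] mean [0.5151 0.1841 0.006 ] [0.5143 0.1837 0.006 ]
side pad ([274.38, 197.32], 754)
[[303, 195], [276, 211], [245, 199], [273, 185]] [[0.5751, 0.1404, 0.006], [0.4709, 0.1227, 0.006], [0.4523, 0.2303, 0.006], [0.5561, 0.2453, 0.006]] mean [0.5136 0.1846 0.006 ] [0.5129 0.1834 0.006 ]
tri pad (array([0.51398572, 0.18405346, 0.00547842]), np.float64(0.0009212392631580434))
```

```bash
python3 - <<'E'
from fit import *
from scipy.optimize import least_squares
L,eL=tri((316.32,213.32),(354.64,216.36));Rr,eR=tri((326.1,216.49),(363.6,213.05))
print("studs",L.round(4),eL,Rr.round(4),eR,"sep",np.linalg.norm(L-Rr),"yaw",np.degrees(np.arctan2((L-Rr)[1],(L-Rr)[0]))+90)
ms=D["side_module_center_0"]; mt=D["top_module_center_1"]
for tree,m in(("side",ms),("top",mt)): pass
cont={}
for n,m in(("side",ms),("top",mt)):
    c,_=cv2.findContours(m.astype(np.uint8),0,1);c=max(c,key=len).reshape(-1,2);cont[n]=c
def res(p,full=True):
    c=p[:3];R=Rm(p[3],p[4]);r=[]
    for n in cont:
        r.append(np.clip(sdist(n,sil(n,c,R),cont[n])-.5,-3,3))
    sl=c+R@[0,p[5],.049];sr=c+R@[0,-p[5],.049]
    # stud naming: y axis = z x x
    for n,(a,b) in {"top":((354.64,216.36),(363.6,213.05)),"side":((316.32,213.32),(326.1,216.49))}.items():
        q=proj(n,np.array([sl,sr]));obs=np.array([a,b])
        if np.linalg.norm(q-obs)>np.linalg.norm(q-obs[::-1]):obs=obs[::-1]
        r.append(3*(q-obs).ravel())
    # label on face plane: lateral only
    r.append([ (p[4]-np.radians(30))*100])
    return np.concatenate(r)
m0=(L+Rr)/2
yaw=np.arctan2((L-Rr)[1],(L-Rr)[0])-np.pi/2
yaw=yaw if np.cos(yaw)<0 else yaw+np.pi
p0=np.r_[m0-.049*Rm(yaw,np.radians(30))[:,2],yaw,np.radians(30),.012]
f=least_squares(res,p0,loss="soft_l1",diff_step=1e-3,x_scale=[.01,.01,.01,.1,.1,.01])
p=f.x;print("c",p[:3].round(4),"yaw",np.degrees(p[3]),"tilt",np.degrees(p[4]),"stud y",p[5],f.cost)
R=Rm(p[3],p[4])
r=f.fun;print("rms",np.sqrt(np.mean(r**2)))
print("low end bottom corner z",(p[:3]+R@[-.013,0,-.045])[2])
for n in cont:
    im=D["im_"+n].copy();k=4
    x0,y0=(290,180) if n=="side" else (320,165)
    cr=cv2.resize(im[y0:y0+80,x0:x0+80],None,fx=7,fy=7,interpolation=cv2.INTER_CUBIC)
    C=p[:3]+B@R.T;q=((proj(n,C)-[x0,y0]+.5)*7).astype(int)
    for i in range(8):
        for j in range(i):
            if bin(i^j).count("1")==1:cv2.line(cr,q[i].tolist(),q[j].tolist(),(255,255,0),1)
    cv2.imwrite(f"pics/{n}_fit.png",cr[:,:,::-1])
np.save("mod.npy",p)
E
```

```text
studs [ 0.4465 -0.0509  0.0805] 0.001458098919960129 [ 0.4532 -0.0734  0.0799] 0.00277302874492216 sep 0.023556763291088908 yaw 196.5091532530894
c [ 0.4908 -0.0525  0.0545] yaw 194.2066746806802 tilt 30.792882338696494 stud y 0.011870361023252902 37.516506519636316
rms 0.744900711416534
low end bottom corner z 0.020272945295021376
```

```bash
python3 - <<'E'
import cv2,numpy as np
cv2.imwrite("pics/fit2.png",cv2.resize(np.hstack([cv2.imread("pics/side_fit.png"),cv2.imread("pics/top_fit.png")]),(800,400)))
E
```

```text
(no output)
```

View pics/fit2.png

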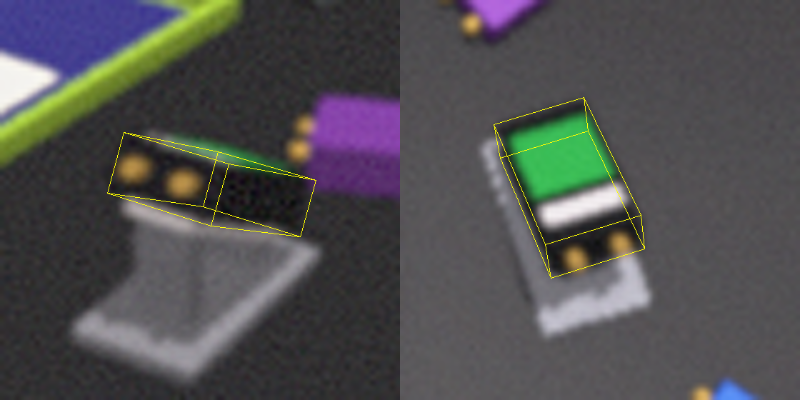

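The fitted box overlays both views well. The module centre is about (0.491,-0.053,0.055), tilted 30°, with the studs heading 195°. The pad centre is (0.5145,0.184) with its top at about 6 mm. I'll grip across the 50 mm width from the stud side, with the tool about 40° below level, so the 60° stand-up turn ends near vertical. First, a small test move to check how q6 responds.

```bash
python3 -m jog '[{"rotation":[0,0,10],"travel":[10,-50,10],"jaw":1},{"rotation":[0,0,10],"travel":[20,-60,10],"jaw":1}]' 40; python3 -c "
from workcell import bot;print(bot.get_obs()['q'].round(1))"
```

```text
time: 0.95
ee_pos: [0.2464, 0.3959, 0.2507]
tcp_rot: [-90.0, 0.0, 87.2]
wrist_force: [1.9, -0.7, 1.1]
opening: 0.0852
[58.1 -5.9  1.4 97.4 -0.  60.9]
```

```bash
cat > plan.py <<'E'
from h import *
from scipy.spatial.transform import Rotation as Ro
def state():
    o=bot.get_obs();return o,np.array(o["ee_pos"]),Ro.from_euler("xyz",o["tcp_rot"],degrees=True)
def target(heading,alpha,sign):
    h,a=np.radians(heading),np.radians(alpha)
    d=np.array([np.cos(a)*np.cos(h),np.cos(a)*np.sin(h),-np.sin(a)])
    x=sign*np.array([-np.sin(h),np.cos(h),0]);return Ro.from_matrix(np.c_[x,d,np.cross(x,d)])
def show(pos,R):
    o,p,r=state();print("t",o["time"],"p",p.round(4),"rot",np.round(o["tcp_rot"],1),"q",o["q"].round(1),"F",o["wrist_force"].round(1),"open",round(o["opening"],4))
    print("travel mm",((np.array(pos)-p)*1000).round(1),"rotvec",np.degrees((R*r.inv()).as_rotvec()).round(1))
E
python3 - <<'E'
from plan import *
for n in [(.413,-.073,.119)]:
    show(n,target(15,40,1)); show(n,target(15,90,1))
    show(n,target(15,40,-1))
c=onz("top",(344.4,155.3),.026);print("purple",c)
for st in ((184.7,214),(194.5,213),(180.4,173.4)): print("stud",onz("top",st,.1))
E
```

```text
t 0.95 p [0.2464 0.3959 0.2507] rot [-90.    0.   87.2] q [58.1 -5.9  1.4 97.4 -0.  60.9] F [ 1.9 -0.7  1.1] open 0.0852
travel mm [ 166.6 -468.9 -131.7] rotvec [  5.4 -49.9  16.7]
t 0.95 p [0.2464 0.3959 0.2507] rot [-90.    0.   87.2] q [58.1 -5.9  1.4 97.4 -0.  60.9] F [ 1.9 -0.7  1.1] open 0.0852
travel mm [ 166.6 -468.9 -131.7] rotvec [ 0.1 -0.  17.8]
t 0.95 p [0.2464 0.3959 0.2507] rot [-90.    0.   87.2] q [58.1 -5.9  1.4 97.4 -0.  60.9] F [ 1.9 -0.7  1.1] open 0.0852
travel mm [ 166.6 -468.9 -131.7] rotvec [  69.5    7.4 -148.2]
purple [ 0.62853628 -0.04096941  0.026     ]
stud [0.47270761 0.36542485 0.1       ]
stud [0.47385721 0.34131707 0.1       ]
stud [0.57763126 0.37913093 0.1       ]
```

```bash
python3 -m jog '[{"rotation":[0,0,9],"travel":[20,-55,10],"jaw":1},{"rotation":[0,0,9],"travel":[20,-55,0],"jaw":1},{"rotation":[0,0,0],"travel":[20,-55,0],"jaw":1},{"rotation":[0,0,0],"travel":[20,-55,0],"jaw":1},{"rotation":[0,0,0],"travel":[20,-55,0],"jaw":1},{"rotation":[0,0,0],"travel":[20,-55,0],"jaw":1},{"rotation":[0,0,0],"travel":[10,-55,0],"jaw":1},{"rotation":[0,0,0],"travel":[0,-55,0],"jaw":1}]'; python3 - <<'E'
from plan import *
show((.413,-.073,.119),target(15,40,1))
E
```

```text
time: 1.95
ee_pos: [0.3765, -0.0442, 0.261]
tcp_rot: [-90.0, 0.0, 104.6]
wrist_force: [1.0, 0.2, 0.0]
opening: 0.0849
t 1.95 p [ 0.3765 -0.0442  0.261 ] rot [-90.    0.  104.6] q [ -6.7 -17.3  -6.9 100.4  -0.  -21.3] F [1.  0.2 0. ] open 0.0849
travel mm [  36.5  -28.8 -142. ] rotvec [ 12.8 -48.3   0.4]
```

```bash
python3 -m jog '[{"rotation":[2.5,-9.7,0],"travel":[7,-6,-10],"jaw":1},{"rotation":[2.5,-9.7,0],"travel":[7,-6,-20],"jaw":1},{"rotation":[2.5,-9.7,0],"travel":[7,-6,-30],"jaw":1},{"rotation":[2.5,-9.7,0],"travel":[7,-6,-30],"jaw":1},{"rotation":[2.5,-9.7,0],"travel":[7,-5,-30],"jaw":1},{"rotation":[0,0,0],"travel":[0,0,0],"jaw":1}]'; python3 - <<'E'
from plan import *
show((.413,-.073,.119),target(15,40,1))
for n in("side","top"): cv2.imwrite(f"pics/{n}1.png",bot.camera(n)[:,:,::-1])
E
```

```text
time: 2.7
ee_pos: [0.4382, -0.1013, 0.1369]
tcp_rot: [-138.3, -1.7, 105.9]
wrist_force: [-0.7, 1.0, 0.4]
opening: 0.0851
t 2.7 p [ 0.4382 -0.1013  0.1369] rot [-138.3   -1.7  105.9] q [-35.1 -48.4 -51.7  52.4  36.3 -38.6] F [-0.7  1.   0.4] open 0.0851
travel mm [-25.2  28.3 -17.9] rotvec [-1.2 -2.1 -0.9]
```

The arm ran into the q2 limit (-48.4°), so a 40° tilt is too flat this close to the base. I'll fit a simple kinematic model from the readings to choose a reachable tilt.

```bash
python3 - <<'E'
from plan import *
from scipy.optimize import least_squares
o,p,r=state()
data=[((66.75,4.979,10.078,95.1,0,90),(.21703,.50513,.23061),(-90,0,66.75)),
((58.1,-5.9,1.4,97.4,0,60.9),(.2464,.3959,.2507),(-90,0,87.2)),
((-6.7,-17.3,-6.9,100.4,0,-21.3),(.3765,-.0442,.261),(-90,0,104.6)),
(tuple(o["q"]),tuple(p),tuple(o["tcp_rot"]))]
def dirs(q,s5,s):
    q=np.radians(q);a=q[1]-q[2]+q[3]
    t=np.array([np.cos(a),0,-np.sin(a)]);n=np.array([0,1.,0])
    v=Ro.from_rotvec(s5*q[4]*np.array([np.sin(a),0,np.cos(a)])).apply(t)
    return Ro.from_rotvec([0,0,q[0]]).apply(v)
for s5 in(1,-1):
    d=dirs(data[3][0],s5,0);print(s5,d.round(3),"actual",r.as_matrix()[:,1].round(3))
def fk(q,P):
    a0,c,L2,L3,m,T=P;Q=np.radians(q);e=Q[1]-Q[2]
    w=np.array([a0+L2*np.sin(Q[1])+L3*np.cos(e)+m*np.sin(e),0,c+L2*np.cos(Q[1])-L3*np.sin(e)+m*np.cos(e)])
    return Ro.from_rotvec([0,0,Q[0]]).apply(w)+T*dirs(q,S5,0)
d=[np.abs(dirs(data[3][0],s,0)-r.as_matrix()[:,1]).sum() for s in(1,-1)];S5=(1,-1)[int(np.argmin(d))];print("S5",S5)
P0=[0,.2,.3,.3,.02,.2]
f=least_squares(lambda P:np.concatenate([fk(q,P)-np.array(x) for q,x,_ in data]+[(np.array(P)-P0)*.003]),P0)
print(f.x.round(4),[np.round(1000*(fk(q,f.x)-np.array(x)),1).tolist() for q,x,_ in data])
np.save("kin.npy",f.x)
lo=np.array([-179,-48.5,-65.8,-126,-82.7,-180]);hi=np.array([179,103,70.7,130.5,87,180])
def ik(pos,R):
    dd=R.as_matrix()[:,1]
    best=None
    for st in ([-20,-30,-30,60,20],[10,0,0,95,0],[-20,-20,-40,80,-10]):
        g=least_squares(lambda q:np.r_[(fk(np.r_[q,0],f.x)-pos)*10,dirs(np.r_[q,0],S5,0)-dd],st,x_scale=10,bounds=(lo[:5]-60,hi[:5]+60))
        if best is None or g.cost<best.cost:best=g
    return best
c=np.array([.491,-.0525,.055]);zm=-np.array([np.cos(np.radians(15))*.866,np.sin(np.radians(15))*.866,-.5])
for al in(40,45,50,55,60):
    R=target(15,al,1);dv=R.as_matrix()[:,1];t=c+.012*zm+.019*dv
    for bk in(0,.06,.1):
        g=ik(t-bk*dv,R);print(al,bk,g.x.round(0),"%.1e"%g.cost,"OK" if np.all(g.x>lo[:5]) and np.all(g.x<hi[:5]) else "LIM")
    dz=np.array([0,0,.1]);g=ik(t-.0*dv+dz,R);print(al,"up",g.x.round(0),"%.1e"%g.cost,"OK" if np.all(g.x>lo[:5]) and np.all(g.x<hi[:5]) else "LIM")
    for h in (0,20,40):
        R=target(h,al+60,1)
        g=ik(np.array([.5145,.184,.065])+.019*R.as_matrix()[:,1],R);print("   place",h,g.x.round(0),"%.1e"%g.cost,"OK" if np.all(g.x>lo[:5]) and np.all(g.x<hi[:5]) else "LIM")
E
```

```text
1 [ 0.716  0.221 -0.662] actual [ 0.716  0.221 -0.662]
-1 [ 0.044 -0.748 -0.662] actual [ 0.716  0.221 -0.662]
S5 1
[ 0.0436 -0.163   0.3585  0.5009  0.2807  0.2855] [[-0.4, -1.0, 2.1], [0.6, 0.9, -0.6], [-0.1, -0.0, -0.8], [0.3, 0.2, -0.7]]
40 0 [-21. -53. -64.  35.  27.] 2.7e-30 LIM
40 0.06 [-27. -57. -62.  43.  31.] 1.5e-30 LIM
40 0.1 [-31. -58. -59.  49.  34.] 1.1e-30 LIM
40 up [-21. -46. -50.  42.  27.] 2.5e-30 OK
   place 0 [ 18.  -2. -18.  84.   3.] 1.3e-27 OK
   place 20 [ 20.  -2. -18.  84.  -0.] 1.8e-29 OK
   place 40 [ 21.  -2. -18.  84.  -3.] 8.8e-28 OK
45 0 [-19. -49. -61.  39.  23.] 6.2e-24 LIM
45 0.06 [-24. -52. -57.  47.  26.] 2.5e-29 LIM
45 0.1 [-28. -54. -55.  53.  29.] 4.9e-24 LIM
45 up [-19. -43. -46.  47.  23.] 9.4e-27 OK
   place 0 [ 18.   1. -15.  88.   4.] 1.3e-25 OK
   place 20 [ 20.   2. -15.  89.  -0.] 2.1e-30 OK
   place 40 [ 22.   1. -15.  88.  -5.] 6.7e-27 OK
50 0 [-18. -46. -57.  44.  20.] 8.2e-26 OK
50 0.06 [-21. -48. -53.  51.  22.] 3.0e-31 OK
50 0.1 [-25. -49. -50.  56.  24.] 2.8e-27 LIM
50 up [-18. -40. -43.  51.  20.] 4.6e-29 OK
   place 0 [ 17.   5. -13.  92.   6.] 2.8e-25 OK
   place 20 [ 20.   5. -12.  93.  -0.] 2.2e-30 OK
   place 40 [ 23.   4. -13.  92.  -6.] 4.4e-27 OK
55 0 [-16. -43. -54.  48.  17.] 7.9e-28 OK
55 0.06 [-19. -44. -49.  55.  19.] 5.0e-31 OK
55 0.1 [-22. -45. -46.  59.  20.] 6.0e-30 OK
55 up [-16. -36. -39.  56.  17.] 9.3e-30 OK
   place 0 [ 16.   8. -10.  96.   7.] 6.4e-29 OK
   place 20 [20.  8. -9. 97. -0.] 3.1e-31 OK
   place 40 [ 23.   8. -10.  96.  -7.] 2.0e-29 OK
60 0 [-14. -39. -50.  52.  14.] 6.3e-30 OK
60 0.06 [-17. -40. -45.  58.  15.] 4.1e-28 OK
60 0.1 [-19. -40. -42.  63.  16.] 3.0e-28 OK
60 up [-14. -33. -36.  60.  14.] 1.9e-30 OK
   place 0 [ 16.  11.  -8. 100.   8.] 3.5e-22 OK
   place 20 [ 20.  12.  -7. 102.  -0.] 5.9e-30 OK
   place 40 [ 24.  10.  -8. 100.  -8.] 9.9e-30 OK
```

A 58° tilt at pick (118° at placing) is comfortably within limits. I'll go to the pre-grasp pose.

```bash
cat >> plan.py <<'E'
c=np.array([.491,-.0525,.055]);zm=-np.array([np.cos(np.radians(15))*.866,np.sin(np.radians(15))*.866,-.5])
def grasp(al=58,bk=0,off=.010,hd=15):
    R=target(hd,al,1);dv=R.as_matrix()[:,1];return c+off*zm+.019*dv-bk*dv,R
E
python3 - <<'E'
from plan import *
show(*grasp(bk=.1)); print(grasp(bk=.1)[0],grasp()[0])
E
```

```text
t 2.8 p [ 0.4405 -0.1009  0.1447] rot [-138.5   -1.3  106.1] q [-34.7 -48.5 -51.   52.6  36.2 -38.5] F [0.6 0.4 1.2] open 0.0851
travel mm [  0.7  35.  -16. ] rotvec [-5.6 15.6 -0.9]
[ 0.4411742  -0.06585078  0.1286919 ] [ 0.49236047 -0.05213546  0.04388709]
```

```bash
python3 -m jog '[{"rotation":[-2.8,7.8,-0.5],"travel":[0,18,15],"jaw":1},{"rotation":[-2.8,7.8,-0.5],"travel":[0,17,0],"jaw":1},{"rotation":[0,0,0],"travel":[0,0,-10],"jaw":1}]'; python3 - <<'E'
from plan import *
show(*grasp(bk=.1));show(*grasp())
E
```

```text
time: 3.18
ee_pos: [0.4435, -0.063, 0.1548]
tcp_rot: [-122.3, 0.2, 105.4]
wrist_force: [-0.4, 0.4, -0.3]
opening: 0.0855
t 3.175 p [ 0.4435 -0.063   0.1548] rot [-122.3    0.2  105.4] q [-19.1 -40.3 -39.5  63.1  17.4 -30.2] F [-0.4  0.4 -0.3] open 0.0855
travel mm [ -2.4  -2.9 -26.1] rotvec [ 0.1  0.4 -0.4]
t 3.175 p [ 0.4435 -0.063   0.1548] rot [-122.3    0.2  105.4] q [-19.1 -40.3 -39.5  63.1  17.4 -30.2] F [-0.4  0.4 -0.3] open 0.0855
travel mm [  48.8   10.8 -110.9] rotvec [ 0.1  0.4 -0.4]
```

```bash
python3 -m jog '[{"rotation":[0,0.4,-0.4],"travel":[-2,-3,-26],"jaw":1},{"rotation":[0,0,0],"travel":[15,4,-25],"jaw":1},{"rotation":[0,0,0],"travel":[0,0,0],"jaw":1}]'; python3 - <<'E'
from plan import *
show(*grasp())
v=[]
for n,(x,y) in(("side",(240,120)),("top",(270,130))):
    im=bot.camera(n);v.append(cv2.resize(im[y:y+150,x:x+160],None,fx=2.5,fy=2.5,interpolation=cv2.INTER_CUBIC))
cv2.imwrite("pics/pre.png",np.hstack(v)[:,:,::-1])
E
```

```text
time: 3.55
ee_pos: [0.4531, -0.0637, 0.0969]
tcp_rot: [-121.6, -0.2, 104.6]
wrist_force: [0.4, -0.4, -0.3]
opening: 0.0854
t 3.55 p [ 0.4531 -0.0637  0.0969] rot [-121.6   -0.2  104.6] q [-18.4 -38.3 -44.7  56.4  16.8 -28.8] F [ 0.4 -0.4 -0.3] open 0.0854
travel mm [ 39.3  11.6 -53. ] rotvec [-0.1 -0.4  0.4]
```

View pics/pre.png

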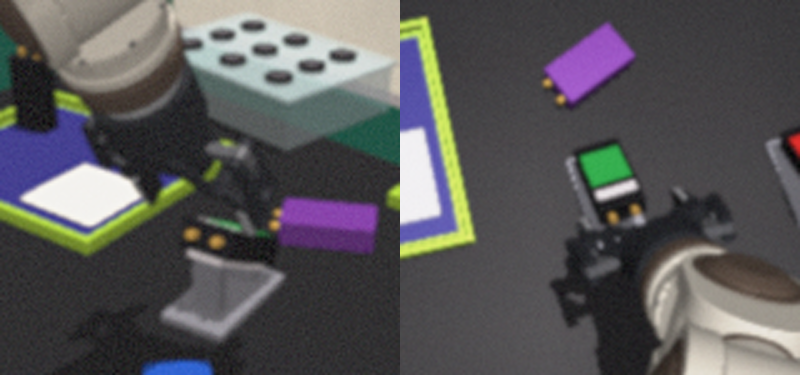

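The fingers straddle the module in both views: studs between them at (625,215) in the top crop, left finger at about (590,250), right finger at about (690,205). I'll continue in along the tool line.

```bash
python3 -m jog '[{"rotation":[0,0,0],"travel":[13,4,-18],"jaw":1},{"rotation":[0,0,0],"travel":[13,4,-18],"jaw":1},{"rotation":[0,0,0],"travel":[13,3,-17],"jaw":1},{"rotation":[0,0,0],"travel":[0,0,0],"jaw":1}]'; python3 - <<'E'
from plan import *
show(*grasp())
v=[]
for n,(x,y) in(("side",(240,120)),("top",(270,130))):
    im=bot.camera(n);v.append(cv2.resize(im[y:y+150,x:x+160],None,fx=2.5,fy=2.5,interpolation=cv2.INTER_CUBIC))
cv2.imwrite("pics/pre2.png",np.hstack(v)[:,:,::-1])
E
```

```text
time: 4.15
ee_pos: [0.4926, -0.0534, 0.0451]
tcp_rot: [-121.7, -0.2, 104.6]
wrist_force: [0.0, 0.5, 0.2]
opening: 0.0852
t 4.15 p [ 0.4926 -0.0534  0.0451] rot [-121.7   -0.2  104.6] q [-14.8 -31.2 -46.8  46.3  15.1 -25.5] F [0.  0.5 0.2] open 0.0852
travel mm [-0.2  1.2 -1.2] rotvec [-0.1 -0.4  0.4]
```

View pics/pre2.png

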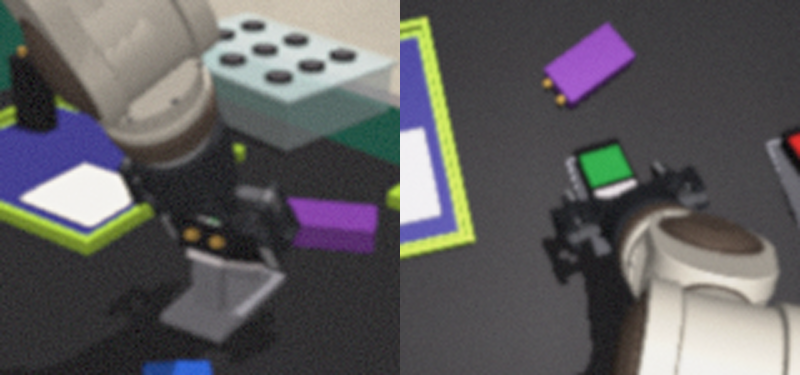

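Nothing was touched (force under 1 N). Closing now.

```bash
python3 -m jog '[{"rotation":[0,0,0],"travel":[0,0,0],"jaw":-1},{"rotation":[0,0,0],"travel":[0,0,0],"jaw":-1},{"rotation":[0,0,0],"travel":[0,0,0],"jaw":-1},{"rotation":[0,0,0],"travel":[0,0,0],"jaw":-1},{"rotation":[0,0,0],"travel":[0,0,0],"jaw":-1},{"rotation":[0,0,0],"travel":[0,0,0],"jaw":-1}]' 50; python3 - <<'E'
from plan import *
show(*grasp())
E
```

```text
time: 5.0
ee_pos: [0.4927, -0.0533, 0.0459]
tcp_rot: [-121.7, -0.2, 104.6]
wrist_force: [-9.1, -0.3, 9.0]
opening: 0.0497
t 5.0 p [ 0.4927 -0.0533  0.0459] rot [-121.7   -0.2  104.6] q [-14.8 -31.3 -46.8  46.3  15.1 -25.5] F [-9.1 -0.3  9. ] open 0.0497
travel mm [-0.4  1.1 -2. ] rotvec [-0.1 -0.3  0.4]
```

Gripped: the opening is 49.7 mm, which matches the 50 mm width. Lifting straight up, slowly at first.

```bash
python3 -m jog '[{"rotation":[0,0,0],"travel":[-2,0,6],"jaw":-1},{"rotation":[0,0,0],"travel":[-2,0,12],"jaw":-1},{"rotation":[0,0,0],"travel":[0,0,25],"jaw":-1},{"rotation":[0,0,0],"travel":[0,0,35],"jaw":-1},{"rotation":[0,0,0],"travel":[0,0,35],"jaw":-1},{"rotation":[0,0,0],"travel":[0,0,0],"jaw":-1}]'; python3 - <<'E'
from plan import *
show(*grasp())
v=[]
for n,(x,y) in(("side",(240,80)),("top",(270,130))):
    im=bot.camera(n);v.append(cv2.resize(im[y:y+180,x:x+160],None,fx=2.5,fy=2.5,interpolation=cv2.INTER_CUBIC))
cv2.imwrite("pics/lift.png",np.hstack(v)[:,:,::-1])
E
```

```text
time: 5.75
ee_pos: [0.4899, -0.0538, 0.162]
tcp_rot: [-121.9, -0.0, 104.6]
wrist_force: [0.0, -0.0, -2.8]
opening: 0.0498
t 5.75 p [ 0.4899 -0.0538  0.162 ] rot [-121.9   -0.   104.6] q [-14.9 -33.6 -35.3  59.8  15.1 -25.6] F [ 0.  -0.  -2.8] open 0.0498
travel mm [   2.5    1.6 -118.1] rotvec [-0.  -0.1  0.4]
```

View pics/lift.png

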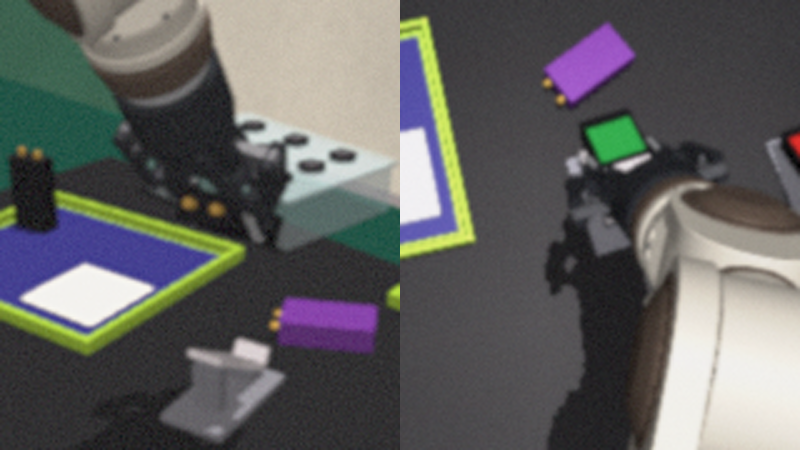

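The module is held and the rest is empty. I'll work out the stand-up turn and the travel to above the pad.

```bash
cat >> plan.py <<'E'
Tg=np.array([.4927,-.0533,.0459]);Rg=Ro.from_euler("xyz",[-121.7,-.2,104.6],degrees=True)
Rmod=Ro.from_matrix(np.c_[[-np.cos(np.radians(195))*.5,-np.sin(np.radians(195))*.5,.866],[0,0,0],zm]) if 0 else None
def mod_R(yaw,tilt):
    y,t=np.radians([yaw,tilt]);z=np.array([np.cos(t)*np.cos(y),np.cos(t)*np.sin(y),np.sin(t)]);x=np.array([-np.sin(t)*np.cos(y),-np.sin(t)*np.sin(y),np.cos(t)])
    return Ro.from_matrix(np.c_[x,np.cross(z,x),z])
cl=Rg.inv().apply(c-Tg);Rl=Rg.inv()*mod_R(195,30)
def place(center,R=None):
    # stand upright: minimal rotation of the present attitude
    o,p,r=state();z=(r*Rl).as_matrix()[:,2];ax=np.cross(z,[0,0,1]);s=np.linalg.norm(ax)
    turn=Ro.from_rotvec(ax/s*np.arctan2(s,z[2])) if s>1e-6 else Ro.identity()
    R2=turn*r
    print("module now centre",(p+r.apply(cl)).round(4),"tilt from vertical",np.degrees(np.arctan2(s,z[2])).round(2))
    return np.array(center)-R2.apply(cl),R2
E
python3 - <<'E'
from plan import *
show(*place((.5145,.184,.12)))
E
```

```text
module now centre [ 0.4867 -0.0526  0.1668] tilt from vertical 59.96
t 5.85 p [ 0.4884 -0.0534  0.1577] rot [-121.7   -0.2  104.6] q [-14.9 -33.5 -35.6  59.8  15.1 -25.6] F [ 0.6  0.2 -2.8] open 0.0499
travel mm [ 19.5 234.4 -43.5] rotvec [-15.5  57.9   0. ]
```

```bash
python3 -m jog '[{"rotation":[-2.6,9.65,0],"travel":[0,25,5],"jaw":-1},{"rotation":[-2.6,9.65,0],"travel":[2,33,0],"jaw":-1},{"rotation":[-2.6,9.65,0],"travel":[3,33,0],"jaw":-1},{"rotation":[-2.6,9.65,0],"travel":[4,33,0],"jaw":-1},{"rotation":[-2.6,9.65,0],"travel":[5,33,0],"jaw":-1},{"rotation":[-2.6,9.65,0],"travel":[5,33,0],"jaw":-1},{"rotation":[0,0,0],"travel":[0,33,0],"jaw":-1},{"rotation":[0,0,0],"travel":[0,0,0],"jaw":-1}]'; python3 - <<'E'
from plan import *
show(*place((.5145,.184,.12)))
v=[]
for n,(x,y) in(("side",(200,60)),("top",(190,110))):
    im=bot.camera(n);v.append(cv2.resize(im[y:y+180,x:x+160],None,fx=2.5,fy=2.5,interpolation=cv2.INTER_CUBIC))
cv2.imwrite("pics/over.png",np.hstack(v)[:,:,::-1])
E
```

```text
time: 6.85
ee_pos: [0.5071, 0.1671, 0.1597]
tcp_rot: [-62.7, 0.3, 104.8]
wrist_force: [-0.3, -1.2, -2.3]
opening: 0.0494
module now centre [0.5135 0.1702 0.1656] tilt from vertical 1.03
t 6.85 p [0.5071 0.1671 0.1597] rot [-62.7   0.3 104.8] q [ 17.7  30.1  28.1 115.2   1.1   2.7] F [-0.3 -1.2 -2.3] open 0.0494
travel mm [  0.9  13.8 -45.5] rotvec [-0.2  1.   0. ]
```

View pics/over.png

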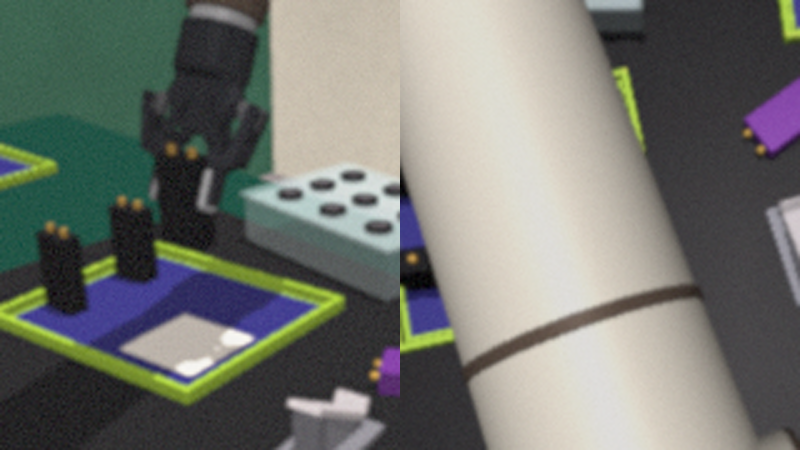

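The side view shows the module hanging upright, studs up at (170-195,150), behind the pad in the picture. The arm hides the top view. I'll move over the pad and overlay the predicted box to check the in-hand pose.

```bash
python3 -m jog '[{"rotation":[-0.2,1,0],"travel":[1,14,-25],"jaw":-1},{"rotation":[0,0,0],"travel":[0,0,-20],"jaw":-1},{"rotation":[0,0,0],"travel":[0,0,-20],"jaw":-1},{"rotation":[0,0,0],"travel":[0,0,0],"jaw":-1},{"rotation":[0,0,0],"travel":[0,0,0],"jaw":-1}]'; python3 - <<'E'
from plan import *
from fit import B
show(*place((.5145,.184,.0515)))
o,p,r=state()
C=p+r.apply(cl)+(r*Rl).apply(B)
S=p+r.apply(cl)+(r*Rl).apply([[0,.012,.053],[0,-.012,.053]])
im=bot.camera("side");np.save("side_over.npy",im);x,y=200,90;k=5
cr=cv2.resize(im[y:y+120,x:x+130],None,fx=k,fy=k,interpolation=cv2.INTER_CUBIC);raw=cr.copy()
q=((proj("side",C)-[x,y]+.5)*k).astype(int)
for i in range(8):
    for j in range(i):
        if bin(i^j).count("1")==1:cv2.line(cr,q[i].tolist(),q[j].tolist(),(255,255,0),1)
print(proj("side",S),proj("side",C).round(0).tolist())
cv2.imwrite("pics/over2.png",cr[:,:,::-1]);cv2.imwrite("pics/over2r.png",np.clip(raw.astype(int)*2,0,255).astype(np.uint8)[:,:,::-1])
for d in bot.trace("side","module_center"): print(d["xy"],d["score"],d["mask"].sum())
E
```

```text
time: 7.58
ee_pos: [0.5083, 0.1791, 0.0987]
tcp_rot: [-62.0, 0.2, 104.6]
wrist_force: [0.5, -1.1, -2.4]
opening: 0.0495
module now centre [0.5149 0.1821 0.1045] tilt from vertical 0.34
t 7.575 p [0.5083 0.1791 0.0987] rot [-62.    0.2 104.6] q [ 18.5  31.8  23.5 109.6   1.6   3.6] F [ 0.5 -1.1 -2.4] open 0.0495
travel mm [ -0.4   1.9 -53. ] rotvec [-0.1  0.3 -0. ]
[[267.28312498 141.35039325]
 [275.09778049 142.96869914]] [[279.0, 183.0], [276.0, 149.0], [263.0, 178.0], [260.0, 145.0], [285.0, 179.0], [283.0, 145.0], [269.0, 175.0], [267.0, 142.0]]
[370.4, 208.3] 0.78 727
[309.7, 287.4] 0.72 1179
[271.4, 160.6] 0.66 702
```

View pics/over2.png

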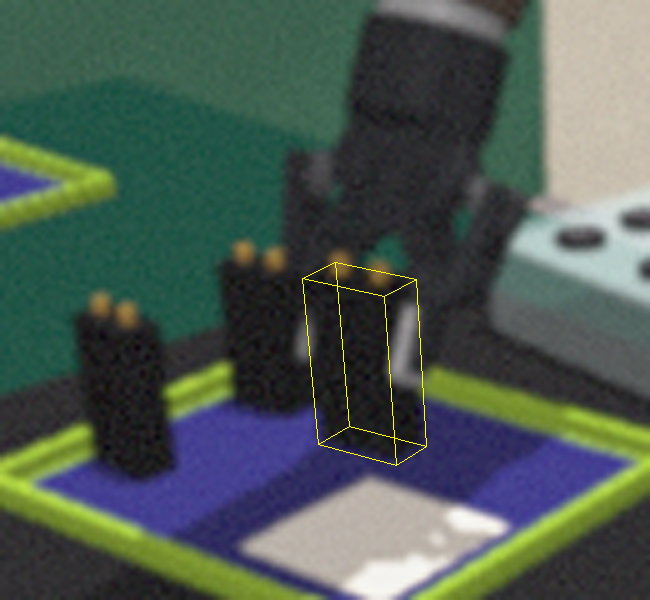

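View pics/over2r.png

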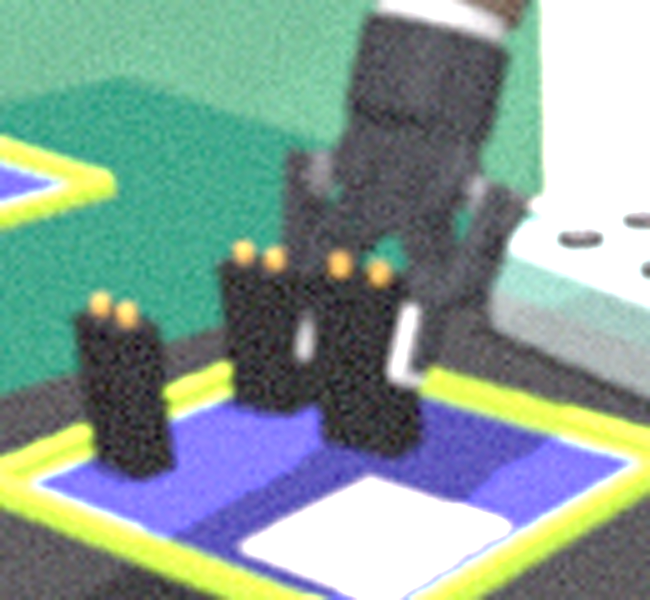

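The overlay matches to about 1-2 px. Studs are predicted at (338,260) and (378,267) and seen at (340,265) and (380,272), so the module has not slipped noticeably in the grip. Lowering it now.

```bash
python3 -m jog '[{"rotation":[0,0,0],"travel":[0,2,-20],"jaw":-1},{"rotation":[-0.1,0.3,0],"travel":[0,0,-18],"jaw":-1},{"rotation":[0,0,0],"travel":[0,0,-8],"jaw":-1},{"rotation":[0,0,0],"travel":[0,0,0],"jaw":-1},{"rotation":[0,0,0],"travel":[0,0,0],"jaw":-1}]'; python3 - <<'E'
from plan import *
show(*place((.5145,.184,.051)))
E
```

```text
time: 8.3
ee_pos: [0.5084, 0.1813, 0.0525]
tcp_rot: [-61.7, 0.2, 104.7]
wrist_force: [-0.3, 0.5, -1.8]
opening: 0.0494
module now centre [0.515  0.1843 0.0583] tilt from vertical 0.02
t 8.3 p [0.5084 0.1813 0.0525] rot [-61.7   0.2 104.7] q [ 18.7  33.   20.  105.2   1.7   3.7] F [-0.3  0.5 -1.8] open 0.0494
travel mm [-0.5 -0.3 -7.3] rotvec [-0.  0. -0.]
```

```bash
python3 -m jog '[{"rotation":[0,0,0],"travel":[0,0,-2],"jaw":-1},{"rotation":[0,0,0],"travel":[0,0,-2],"jaw":-1},{"rotation":[0,0,0],"travel":[0,0,-1],"jaw":-1},{"rotation":[0,0,0],"travel":[0,0,0],"jaw":-1},{"rotation":[0,0,0],"travel":[0,0,0],"jaw":-1}]';python3 - <<'E'
from plan import *
show(*place((.5145,.184,.051)))
from fit import B
o,p,r=state()
C=p+r.apply(cl)+(r*Rl).apply(B)
im=bot.camera("side");x,y=200,90;k=5
cr=cv2.resize(im[y:y+120,x:x+130],None,fx=k,fy=k,interpolation=cv2.INTER_CUBIC)
cr=np.clip(cr.astype(int)*2,0,255).astype(np.uint8);q=((proj("side",C)-[x,y]+.5)*k).astype(int)
for i in range(8):
    for j in range(i):
        if bin(i^j).count("1")==1:cv2.line(cr,q[i].tolist(),q[j].tolist(),(255,255,0),1)
cv2.imwrite("pics/low.png",cr[:,:,::-1])
E
```

```text
time: 8.93
ee_pos: [0.5082, 0.1812, 0.0472]
tcp_rot: [-61.7, 0.2, 104.7]
wrist_force: [0.8, -0.4, -2.3]
opening: 0.0496
module now centre [0.5148 0.1843 0.0529] tilt from vertical 0.0
t 8.925 p [0.5082 0.1812 0.0472] rot [-61.7   0.2 104.7] q [ 18.7  33.2  19.6 104.7   1.7   3.7] F [ 0.8 -0.4 -2.3] open 0.0496
travel mm [-0.3 -0.3 -1.9] rotvec [-0. -0. -0.]
```

View pics/low.png

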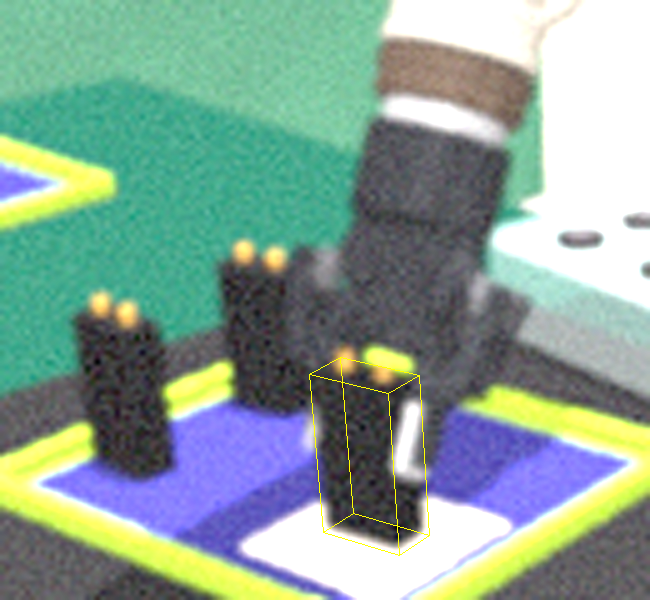

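The module is over the middle of the square with no contact yet: force is -2.3 N, its own weight. I'll step down 1 mm at a time.

```bash
for i in 1; do python3 -m jog '[{"rotation":[0,0,0],"travel":[0,0,-1],"jaw":-1},{"rotation":[0,0,0],"travel":[0,0,-1],"jaw":-1},{"rotation":[0,0,0],"travel":[0,0,0],"jaw":-1},{"rotation":[0,0,0],"travel":[0,0,0],"jaw":-1}]';done
```

```text
time: 9.48
ee_pos: [0.5082, 0.1812, 0.0451]
tcp_rot: [-61.7, 0.2, 104.7]
wrist_force: [0.4, 1.1, -1.3]
opening: 0.0493
```

```bash
python3 -m jog '[{"rotation":[0,0,0],"travel":[0,0,-1],"jaw":-1},{"rotation":[0,0,0],"travel":[0,0,0],"jaw":-1},{"rotation":[0,0,0],"travel":[0,0,0],"jaw":-1}]'; python3 -m jog '[{"rotation":[0,0,0],"travel":[0,0,-1],"jaw":-1},{"rotation":[0,0,0],"travel":[0,0,0],"jaw":-1},{"rotation":[0,0,0],"travel":[0,0,0],"jaw":-1}]'
```

```text
time: 9.85
ee_pos: [0.5083, 0.1812, 0.0446]
tcp_rot: [-61.7, 0.2, 104.7]
wrist_force: [-0.1, 0.0, 5.9]
opening: 0.0496
time: 10.22
ee_pos: [0.5083, 0.1813, 0.0445]
tcp_rot: [-61.8, 0.2, 104.7]
wrist_force: [-0.2, 1.2, 11.1]
opening: 0.0495
```

Contact: the force rose to +11 N at a predicted centre height of about 0.050. I'll ease off 1 mm and open.

```bash
python3 -m jog '[{"rotation":[0,0,0],"travel":[0,0,1],"jaw":-1},{"rotation":[0,0,0],"travel":[0,0,0],"jaw":-1},{"rotation":[0,0,0],"travel":[0,0,0],"jaw":0.4},{"rotation":[0,0,0],"travel":[0,0,0],"jaw":0.4},{"rotation":[0,0,0],"travel":[0,0,0],"jaw":1},{"rotation":[0,0,0],"travel":[0,0,0],"jaw":1},{"rotation":[0,0,0],"travel":[0,0,0],"jaw":1},{"rotation":[0,0,0],"travel":[0,0,0],"jaw":1}]' 20; python3 - <<'E'
from plan import *
im=bot.camera("side");x,y=200,90;k=5
cr=cv2.resize(im[y:y+120,x:x+130],None,fx=k,fy=k,interpolation=cv2.INTER_CUBIC)
cr=np.clip(cr.astype(int)*2,0,255).astype(np.uint8)
cv2.imwrite("pics/rel.png",cr[:,:,::-1])
E
```

```text
time: 11.22
ee_pos: [0.5083, 0.1812, 0.0441]
tcp_rot: [-61.7, 0.2, 104.7]
wrist_force: [-0.2, 0.3, -0.2]
opening: 0.0853
```

View pics/rel.png

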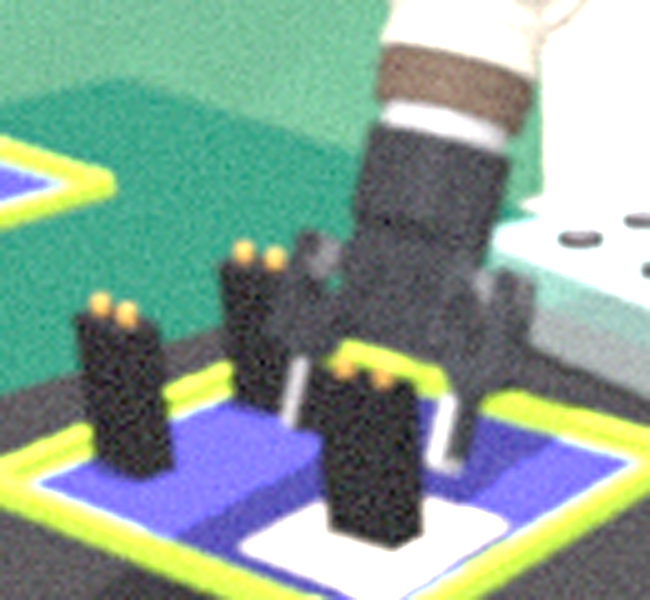

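The module stands on the square with both fingers clear of it. Backing out along the tool axis, then swinging the arm aside to check from above.

```bash
python3 -m jog '[{"rotation":[0,0,0],"travel":[5,1,9],"jaw":1},{"rotation":[0,0,0],"travel":[10,3,20],"jaw":1},{"rotation":[0,0,0],"travel":[15,4,30],"jaw":1},{"rotation":[0,0,0],"travel":[15,4,35],"jaw":1},{"rotation":[0,0,0],"travel":[0,0,45],"jaw":1},{"rotation":[0,0,0],"travel":[0,0,45],"jaw":1},{"rotation":[2.6,-9.6,0],"travel":[-30,-20,30],"jaw":1},{"rotation":[2.6,-9.6,0],"travel":[-40,-40,0],"jaw":1}]'; python3 -m jog '[{"rotation":[2,-8,0],"travel":[-40,-50,0],"jaw":1},{"rotation":[0,0,0],"travel":[-20,-60,0],"jaw":1},{"rotation":[0,0,0],"travel":[-10,-60,0],"jaw":1},{"rotation":[0,0,0],"travel":[0,-60,0],"jaw":1},{"rotation":[0,0,0],"travel":[0,-60,0],"jaw":1},{"rotation":[0,0,0],"travel":[0,-60,0],"jaw":1},{"rotation":[0,0,0],"travel":[0,-40,0],"jaw":1},{"rotation":[0,0,0],"travel":[0,0,0],"jaw":1}]'
python3 - <<'E'
from plan import *
v=[]
for n,(x,y) in(("side",(200,100)),("top",(165,120))):
    im=bot.camera(n);np.save(f"end_{n}.npy",im);v.append(cv2.resize(im[y:y+180,x:x+160],None,fx=2.5,fy=2.5,interpolation=cv2.INTER_CUBIC))
cv2.imwrite("pics/end.png",np.hstack(v)[:,:,::-1])
for n in("side","top"):
    for d in bot.trace(n,"module_center"): print(n,np.round(d["xy"],1),round(d["score"],2),d["mask"].sum())
print(bot.get_obs()["time"])
E
```

```text
time: 12.28
ee_pos: [0.5177, 0.1593, 0.2532]
tcp_rot: [-73.8, 0.0, 104.7]
wrist_force: [1.3, -0.8, 1.3]
opening: 0.0853
time: 13.28
ee_pos: [0.4595, -0.2175, 0.2561]
tcp_rot: [-79.3, -0.0, 104.4]
wrist_force: [0.4, -0.1, -0.1]
opening: 0.0857
side [367.6 206.9] 0.87 686
side [309.4 285.7] 0.8 1190
side [275.2 183.1] 0.56 726
top [261.1 195.5] 0.76 410
top [343.6 155.4] 0.75 645
top [394.5 261.8] 0.6 754
13.475
```

View pics/end.png

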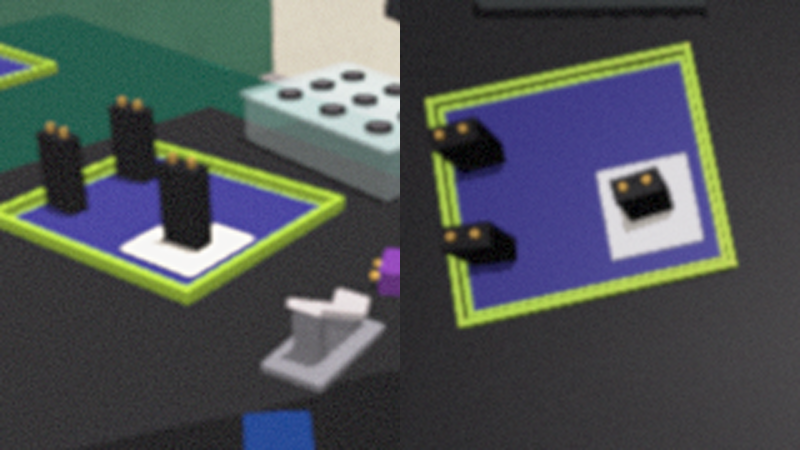

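The module stands upright on the square (top crop (640,195)) and the two standing modules look unmoved. A numeric check of its position, its lean and the neighbours comes next.

```bash
python3 - <<'E'
from plan import *
from fit import B,sil,sdist
from scipy.optimize import least_squares
bot.camera("side");ms=[d["mask"] for d in bot.trace("side","module_center") if np.hypot(*(d["xy"]-np.array([275,183])))<12]
bot.camera("top");mt=[d["mask"] for d in bot.trace("top","module_center") if np.hypot(*(d["xy"]-np.array([261,195])))<12]
s,t=np.load("end_side.npy"),np.load("end_top.npy");D=np.load("m.npz")
def br(im,roi):
    a=im.astype(int);m=(a[...,0]>a[...,2]*1.5)&(a[...,0]>a[...,1]*1.1)&(a[...,0]>60);k=np.zeros(m.shape,bool);k[roi[1]:roi[3],roi[0]:roi[2]]=1
    n,l,st,c=cv2.connectedComponentsWithStats((m&k).astype(np.uint8));return [c[i].round(1).tolist() for i in range(1,n) if st[i,4]>5]
a=br(s,(262,158,285,172));b=br(t,(245,185,275,200));print(a,b)
S=[tri(*x) for x in zip(sorted(a),sorted(b))];print(S)
m=np.mean([x[0] for x in S],0);print("stud mid",m.round(4),"minus pad",(m-[.5145,.184,.006]).round(4))
if ms and mt:
    cont={n:max(cv2.findContours(k.astype(np.uint8),0,1)[0],key=len).reshape(-1,2) for n,k in(("side",ms[0]),("top",mt[0]))}
    def res(p):
        R=(Ro.from_rotvec([p[3],p[4],0])*Ro.from_rotvec([0,0,p[5]])).as_matrix()
        return np.concatenate([np.clip(sdist(n,sil(n,p[:3],R),cont[n])-.5,-3,3) for n in cont])
    f=least_squares(res,[.5145,.184,.051,0,0,np.radians(15)],loss="soft_l1",diff_step=1e-3,x_scale=[.01,.01,.01,.1,.1,.1])
    print("centre",f.x[:3].round(4),"lean deg",np.degrees(f.x[3:]).round(1),f.cost)
for nm,im0,im1,r in(("stood top",D["im_top"],t,(170,160,220,225)),("stood side",D["im_side"],s,(210,130,262,157)),("red side",D["im_side"],s,(400,250,440,275))):
    print(nm,br(im0,r),br(im1,r))
cv2.imwrite("pics/endred.png",cv2.resize(np.hstack([D["im_side"][220:320,380:460],s[220:320,380:460]]),None,fx=4,fy=4)[:,:,::-1])
print(bot.get_obs()["time"])
E
```

```text
[[268.7, 163.5], [275.7, 165.2]] [[263.0, 191.2], [253.8, 194.4]]
[(array([0.51262458, 0.19568119, 0.09815632]), np.float64(0.0010271007777939492)), (array([0.51861079, 0.17312439, 0.09860799]), np.float64(0.0028308419115605776))]
stud mid [0.5156 0.1844 0.0984] minus pad [0.0011 0.0004 0.0924]
centre [0.5152 0.1839 0.0515] lean deg [-0.  -0.   5.1] 28.489488921905554
stood top [[189.7, 171.0], [180.4, 173.4], [194.5, 213.0], [184.7, 214.0]] [[189.7, 170.9], [180.2, 173.4], [194.5, 213.0], [184.8, 214.0]]
stood side [[248.2, 140.5], [254.4, 142.1], [222.6, 152.2]] [[248.2, 140.5], [254.3, 142.2], [222.7, 152.5]]
red side [[429.4, 252.8], [410.5, 258.7], [424.4, 263.1]] [[429.1, 252.7], [410.4, 258.8], [424.4, 262.9]]
13.675
```

View pics/endred.png

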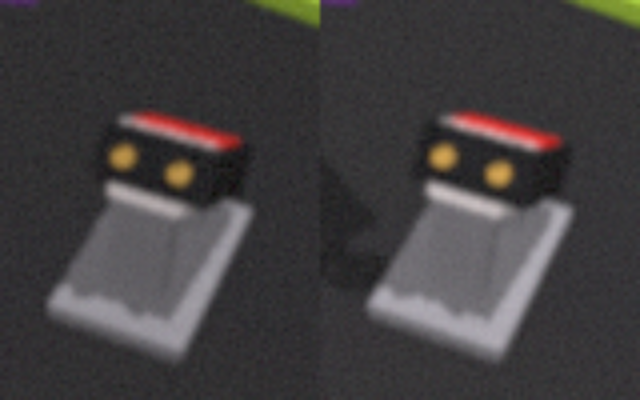

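The red module looks identical before and after. The placed module's centre is 1 mm from the pad's centre, upright, at about 45.5 mm above it, and the other modules' studs moved by 0.3 px or less. Handing in.

```bash
python3 -c "
from workcell import bot
print(bot.job_done())"
```

```text
the job is handed in; nothing more can be done
None
```

The green-labelled module now stands on its thin end, studs up, on the white square and released. I handed the job in at about 13.7 s of the 35 s allowed. I gripped it across its 50 mm width from the stud side and turned it 60° upright. I then lowered it to about 11 N of contact, opened the gripper and backed away.

**Last checks:**
- **Position:** the stud positions from both cameras put the module's middle about 1 mm from the square's middle. The outline fit puts it about 45.5 mm above the square.
- **Upright:** the module looks upright in both views. The 0° lean from the outline fit is weak evidence, because the fit barely moved from its starting guess and it gave a 5° heading where the hand and studs gave about 15°.
- **Other modules:** the studs of the red module and of the two standing modules are within about 0.3 px of their starting places.
- **Robot:** the gripper was fully open, well clear, and read almost no force.

**One thing did not go to plan:** my first approach at 40° below level ran into the second joint's range, at -48.5° against a limit of -48.56°. I re-planned at 58°. Nothing was touched before the grasp.

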